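# Sort the blending bench's bottles and jars into their trays

## Robot

A 7-joint arm with a two-finger parallel gripper is mounted at the origin on the work surface. World frame = base frame: x ahead of the robot, y to its left, z up, the work surface at z = 0. Lengths are in m, angles in rad, forces in N, time in s.
With the tool pointing down it reaches from about 0.425 to 0.975 m from the base axis. Payload 16.7 kg.
Tool frame: the origin (TCP) lies at the very end of the fingers, on their centre line; the grasp point (between the pads) lies manip.grip_point_offset behind it (manip.grip_point_offset is the distance from the TCP to the grasp point, in m); z points along the fingers, y is the direction in which the jaws open and shut (so a half turn about z gives the same grasp; the last joint's range is limited). The gripper opens to 85 mm and grips with 20 to 120 N. Pads are 22 mm wide; open, the fingers measure 114 mm over their backs; the gripper's body (76 mm by 85 mm) begins 54 mm behind the grasp point. The pads swing forward as they close: fully open they stand 13 mm farther back than shut.
Start: joints at [1.107, 0.426, 0.074, 1.606, -0.034, 1.111, -0.067], TCP at [0.209, -0.642, 0.231] pointing down, gripper open.
Joint ranges: [-2.85, 2.85], [-0.5, 2.14], [-1.23, 1.37], [0.21, 2.46], [-1.02, 4.16], [0.16, 2.05], [-2.73, 2.73]. Speed limits (rad/s): [1.89, 1.89, 2.39, 2.39, 3.01, 3.01, 3.01].

## Interface

Orientations are given as a 3x3 rotation matrix whose columns are the frame's x, y, z axes.
In Python, from plant import sensors, imaging, order, manip gives the robot as it stands.
- The arm moves only by the shell command python3 -m creep 'ROWS' [OPENING]. ROWS is JSON, a list of rows, each an object with "dp": the shift along the tool's x, y, z in mm, a list of three; "dr": the turn, a rotation vector about the tool's x, y, z in degrees, a list of three. In form: [{"dp": [tx, ty, tz], "dr": [wx, wy, wz]}, ...]. A call has 1 to 12 rows; each row shifts and turns the commanded pose from where the row before left it, along the tool's axes as they then stand; what a row does not reach is not made up. A row lasts 1/12 s, in which the tool goes at most 41.7 mm and 7.16 degrees, less where a joint would pass 70% of its speed; a pose out of reach is approached as far as the arm can. A call with a gripper value outside its range is refused whole. OPENING is the gripper's target within -1 to 1 (shut at 1, half-way at 0, fully open at -1), set as the call begins (- or left out, the last holds). The fingers move at their own pace and stop on an object; the grip force is fixed at half the most. Time passes only in rows, so rows that do not move let the fingers close. It gives the time, the measured TCP pose, the force and the opening at its end, in the units of the state.
- sensors.get_obs(): the state, without advancing time (a new reading comes with each control period).
- imaging.read_camera(name): name is "scene" or "top"; returns a dict with "color" (400x640x3 uint8, red, green, blue), "range_z" (400x640 float32, m along the optical axis (not along the pixel's ray), 0 where there is no reading), "mtx" (3x3 intrinsics, pixels), "k1" (the pictures are not rectified: a ray, as slopes to the right and down, at radius r is drawn at 1 + k1 r^2 times it, then the intrinsics apply), "rvec" (rotation vector, rad) and "tvec" (3), from world to camera coordinates, as OpenCV has them. Camera axes: x right, y down, z forward; pixel columns grow to the right and rows downward; lengths in m; the calibration is good to about 2 mm. A picture is of the moment at which its call begins.
- order.close_job(): hands the job in, once; it reports no verdict.
The state is a dict: "clock": time; "joints": joint angles; "joint_vel": joint speeds; "tau": joint torques, N m; "tcp_pos": TCP position; "tcp_rot": TCP orientation; "wrist_force": force on the tool from outside, world axes, zero at the start; "ft_torque": the same for the moment, N m; "grip_width": opening from 0.0 (shut) to 1.0 (fully open).
Only numpy, scipy, OpenCV 4.12 (cv2) and the standard library are available. Lean on these libraries where they do the work, as an engineer would, in place of code of your own. Each camera call takes 0.05 s, during which the arm holds its last target. There are 200 camera calls.

## Task

Clear this perfume blending bench by sorting the bottles and jars by kind: both dropper bottles go into the long wooden tray, both cream jars side by side into the square white tray, and the square sprayer into the round cork dish. Set each one gently upright on the tray's floor, inside the rim, and let it go; leave the empty glass beaker standing where it is.

Things in the scene. Friction and masses are not known exactly. Their poses are not given: they have to be found in the camera images.
- dropper_large: Large dropper bottle: round amber glass, 32 mm diameter, straight-sided up to 50 mm with a paper band, then a shoulder, black collar (20 mm across, 60 to 73 mm high) and a narrow rubber bulb on top, 93 mm tall in all, about 90 g. Best held by the glass, at up to 48 mm high. Loose; origin at the centre of its underside, z up.
- dropper_small: Small dropper bottle of the same make: round amber glass, 25 mm diameter, straight-sided up to 32 mm, black collar 42 to 55 mm high, rubber bulb on top, 75 mm tall in all, about 50 g. Best held by the glass, at up to 31 mm high. Loose; origin at the centre of its underside, z up.
- jar_large: Large cream jar: low round amber glass jar with a flat black screw lid (14 mm deep) of the same diameter, 50 mm diameter, 40 mm tall, about 110 g. Best held by its lid. Loose; origin at the centre of its underside, z up.
- jar_small: Small cream jar of the same make: low, round, flat black lid (14 mm deep), 40 mm diameter, 35 mm tall, about 70 g. Best held by its lid. Loose; origin at the centre of its underside, z up.
- sprayer: Perfume sprayer: square amber glass bottle, 32 x 32 mm and 58 mm high, with an aluminium cap (20 mm diameter) on top, 88 mm tall in all, about 120 g. Its x and y axes are square to its glass sides. Loose; origin at the centre of its underside, z up.
- tray_long: Long wooden tray, the place of the dropper bottles: 80 mm along its x, 190 mm along its y (outside), rim 5 mm thick. Shallow, open, does not move; floor 4 mm thick, rim 12 mm high above the table. Origin at the centre of its underside (on the table), z up.
- tray_square: Square white tray, the place of the jars: 130 x 130 mm outside, its sides along its x and y, rim 5 mm thick. Shallow, open, does not move; floor 4 mm thick, rim 12 mm high above the table. Origin at the centre of its underside (on the table), z up.
- dish_round: Round cork dish, the place of the sprayer: 120 mm outside diameter, rim 4 mm thick. Shallow, open, does not move; floor 4 mm thick, rim 12 mm high above the table. Origin at the centre of its underside (on the table), z up.
- beaker: Empty clear glass beaker, open at the top, 50 mm across its rim, 65 mm tall. It stands among the bottles and is to be left where it is. Loose; origin at the centre of its underside, z up.

How it is judged:
At the end, for the whole second after the job is handed in: Both dropper bottles stand in the long tray, both jars in the square tray and the sprayer in the round dish: each inside the rim, its underside on the tray's floor (within 5 mm), upright to 0.1 rad, released and at rest (under 0.02 m/s) (x of dropper_large in the frame of tray_long between -0.035 and 0.035 m and y of dropper_large in the frame of tray_long between -0.09 and 0.09 m and z of dropper_large in the frame of tray_long between 0 and 0.009 m and angle between each of dropper_large, dropper_small, jar_large, jar_small, sprayer's own z axis and vertical below 0.1 rad and linear speed of each of dropper_large, dropper_small, jar_large, jar_small, sprayer below 0.02 m/s and x of dropper_small in the frame of tray_long between -0.035 and 0.035 m and y of dropper_small in the frame of tray_long between -0.09 and 0.09 m and z of dropper_small in the frame of tray_long between 0 and 0.009 m and x of jar_large in the frame of tray_square between -0.06 and 0.06 m and y of jar_large in the frame of tray_square between -0.06 and 0.06 m and z of jar_large in the frame of tray_square between 0 and 0.009 m and x of jar_small in the frame of tray_square between -0.06 and 0.06 m and y of jar_small in the frame of tray_square between -0.06 and 0.06 m and z of jar_small in the frame of tray_square between 0 and 0.009 m and horizontal distance between sprayer and dish_round below 0.042 m and z of sprayer in the frame of dish_round between 0 and 0.009 m); the robot touches nothing.
It fails at once if the beaker is knocked over (tilted more than 0.3 rad) or pushed more than 30 mm from its place (distance of beaker from where it was at the start of the episode above 0.03 m or angle between beaker's own z axis and vertical above 0.3 rad).
It fails at once if a bottle or jar is dropped or flung (faster than 0.7 m/s while not held, a free fall of some 25 mm) ((linear speed of dropper_large above 0.7 m/s and contact force between dropper_large and the fingers below 0.05 N) or (linear speed of dropper_small above 0.7 m/s and contact force between dropper_small and the fingers below 0.05 N) or (linear speed of jar_large above 0.7 m/s and contact force between jar_large and the fingers below 0.05 N) or (linear speed of jar_small above 0.7 m/s and contact force between jar_small and the fingers below 0.05 N) or (linear speed of sprayer above 0.7 m/s and contact force between sprayer and the fingers below 0.05 N)).
It also fails if it takes over 112 s, if anything falls off the work surface, if the arm or the gripper's body presses on something with over 40 N, if the wrist force passes 120 N, or if a joint passes its speed limit or range.

## Working session

There is one attempt and no reset: what is moved stays moved. The work goes in short steps, Python scripts to look and compute and a shell command to move; the robot and the scene stay as the last step left them, time stands still between calls to the robot, and variables do not carry over. Pictures are saved under pics/ and viewed, about 12 in all and at most 16, crops included, and the job is handed in when it is done.

```bash
ls; mkdir -p pics
python3 - <<'E'
from plant import sensors, imaging, manip
import cv2,numpy as np
print(manip.grip_point_offset); o=sensors.get_obs()
for k in o: print(k,np.round(o[k],4).tolist())
for n in("scene","top"):
    c=imaging.read_camera(n); cv2.imwrite(f"pics/{n}0.png",c["color"][:,:,::-1]); np.savez(f"pics/{n}0.npz",**c)
    print(n,c["mtx"].tolist(),c["k1"],c["rvec"],c["tvec"])
E
```

```text
pics
0.0187
clock 0.0
joints [1.1065, 0.4268, 0.0739, 1.6066, -0.0341, 1.1108, -0.0671]
joint_vel [-0.0003, 0.0017, -0.0001, 0.0001, 0.0009, 0.0001, -0.0017]
tau [-0.0012, -94.9839, 3.7592, -46.3524, 0.0191, 0.0102, -0.0]
tcp_pos [0.2088, -0.6414, 0.2306]
tcp_rot [[0.9509, 0.3095, -0.0005], [0.3095, -0.9509, 0.0012], [-0.0001, -0.0013, -1.0]]
wrist_force [0.0212, -1.1873, -0.1552]
ft_torque [0.0014, -0.0324, 0.0074]
grip_width 1.0032
scene [[389.4869636145055, 0.0, 314.6422519192305], [0.0, 389.4869636145055, 194.80367880229335], [0.0, 0.0, 1.0]] -0.016890313874597957 [ 1.7641821   2.01886861 -0.62987563] [ 0.05667304 -0.38553659  1.14489226]
top [[366.4058384311516, 0.0, 317.8764131313718], [0.0, 366.4058384311516, 199.66167919088554], [0.0, 0.0, 1.0]] -0.03388871354452125 [ 2.11755853 -2.16622346  0.18659293] [0.00347839 0.50756651 0.82593899]
```

View pics/scene0.png

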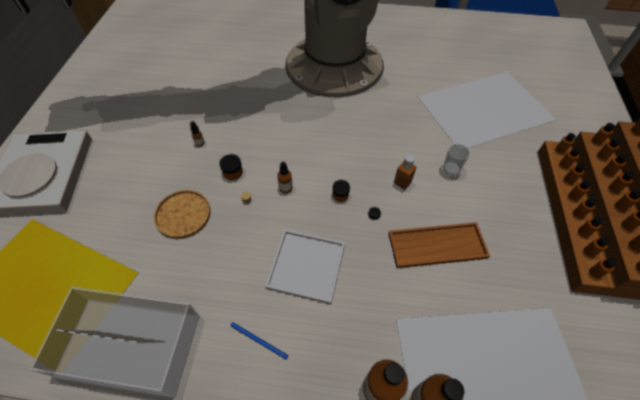

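View pics/top0.png

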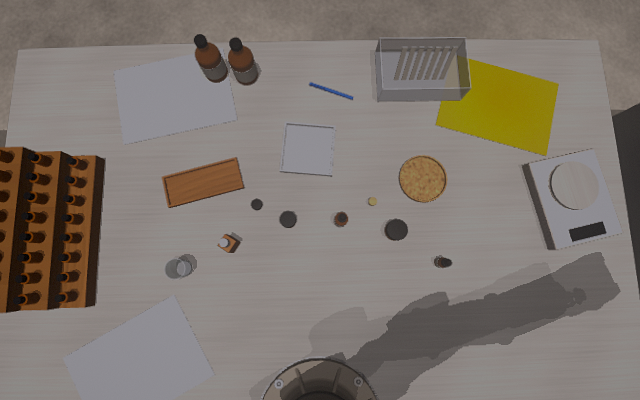

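The pictures show all five items, with top-view pixels as follows:

| Thing | Top-view pixel |
|---|---|
| Small jar | (288,219) |
| Large dropper | (341,219) |
| Large jar | (396,229) |
| Small dropper | (443,262) |
| Sprayer | (228,243) |
| Beaker | (180,267) |
| Long tray | (203,182) |
| Square tray | (308,149) |
| Cork dish | (422,178) |

There is also a loose cork at (373,201) and a black cap at (257,204).

```bash
cat > h.py <<'E'
import numpy as np,cv2
def cloud(c):
    R=cv2.Rodrigues(np.array(c["rvec"]))[0]; t=np.array(c["tvec"]).ravel()
    k=float(c["k1"]); z=c["range_z"]; h,w=z.shape
    uv=np.stack(np.meshgrid(np.arange(w),np.arange(h)),-1).reshape(-1,1,2).astype(float)
    n=cv2.undistortPoints(uv,np.array(c["mtx"]),np.array([k,0,0,0,0.])).reshape(h,w,2)
    P=np.dstack([n*z[...,None],z]); return (P-t)@R, n, R, t
def ray(c,u,v,z):
    _,n,R,t=cloud(c); o=-R.T@t
    n=cv2.undistortPoints(np.array([[[u,v]]],float),np.array(c["mtx"]),np.array([float(c["k1"]),0,0,0,0.])).ravel()
    d=R.T@np.array([*n,1]); return o+d*(z-o[2])/d[2]
def proj(c,p):
    return cv2.projectPoints(np.array([p],float),np.array(c["rvec"]),np.array(c["tvec"]),np.array(c["mtx"]),np.array([float(c["k1"]),0,0,0,0.]))[0].ravel()
E
python3 - <<'E'
from h import *
C={n:dict(np.load(f"pics/{n}0.npz")) for n in("top","scene")}
t=C["top"]; print("tcp px",[proj(C[n],[.209,-.641,.23]) for n in C])
print("campos",[-cloud(C[n])[2].T@C[n]["tvec"].ravel() for n in C])
W={n:cloud(C[n])[0] for n in C}
seeds=dict(jar_s=(288,219,.035),drop_l=(341,219,.093),jar_l=(396,229,.04),drop_s=(443,262,.075),spr=(228,243,.088),beak=(180,267,.065),cork=(373,201,0.01),cap=(257,204,0.01))
for k,(u,v,z) in seeds.items():
    p=ray(t,u,v,z)
    print(k,p.round(3))
    for n in C:
        w=W[n]; m=(np.hypot(w[...,0]-p[0],w[...,1]-p[1])<.045)&(w[...,2]>.006)&(w[...,2]<.15)&(C[n]["range_z"]>0)
        if not m.any(): print("  none");continue
        q=w[m]; zz=np.percentile(q[:,2],97); top=q[q[:,2]>zz-.012]
        print("  ",n,m.sum(),"all",q.min(0).round(3),q.max(0).round(3),"top",top.mean(0).round(4), ((top.min(0)+top.max(0))/2).round(4))
for n,(u,v) in dict(long=(203,182),sq=(308,149)).items():
    r,g,b=[t["color"][...,i].astype(int) for i in range(3)]
    w=W["top"]; p=ray(t,u,v,.004)
    m=((r-b>40) if n=="long" else (w[...,2]>.003))&(np.hypot(w[...,0]-p[0],w[...,1]-p[1])<.12)
    m=cv2.morphologyEx(m.astype(np.uint8),cv2.MORPH_OPEN,np.ones((2,2)))
    _,lab=cv2.connectedComponents(m); 
    cs=cv2.findContours(m,0,2)[0]; c=max(cs,key=cv2.contourArea).reshape(-1,2)
    pts=np.array([ray(t,*x,.012)[:2] for x in c.astype(float)],np.float32); print(n,p.round(3),cv2.minAreaRect(pts))
r,g,b=[t["color"][...,i].astype(int) for i in range(3)]
m=((r-b>40)).astype(np.uint8); m[:, :390]=0;m[:,452:]=0;m[:145]=0;m[215:]=0
c=max(cv2.findContours(m,0,2)[0],key=cv2.contourArea).reshape(-1,2).astype(float)
print("dish",cv2.minEnclosingCircle(np.array([ray(t,*x,.012)[:2] for x in c],np.float32)))
# sprayer orientation: orange mask body at scene/top depth
w=W["top"];p=ray(t,228,243,.06); m=(np.hypot(w[...,0]-p[0],w[...,1]-p[1])<.04)&(w[...,2]>.045)&(w[...,2]<.066)
print("spr", m.sum(), cv2.minAreaRect(w[m][:,:2].astype(np.float32)))
a=C["scene"]["color"][110:230,370:490,::-1];b=t["color"][205:285,150:270,::-1]
cv2.imwrite("pics/crop.png",np.hstack([cv2.resize(x,None,fx=f,fy=f,interpolation=2) for x,f in((a,3),(b,4.5))]) if 0 else np.hstack([cv2.resize(a,(360,360)),cv2.copyMakeBorder(cv2.resize(b,(420,280)),0,80,0,0,0)]))
E
```

```text
tcp px [array([670.13940065, 337.09304886]), array([51.68611799, 15.54620382])]
campos [array([0.36748861, 0.00348295, 0.89707919]), array([0.96318967, 0.07839948, 0.72715043])]
jar_s [0.464 0.064 0.035]
   top 230 all [0.445 0.047 0.007] [0.483 0.085 0.04 ] top [0.4646 0.0656 0.0354] [0.4643 0.0659 0.0351]
   scene 326 all [0.444 0.045 0.006] [0.485 0.083 0.039] top [0.4671 0.0639 0.0352] [0.4647 0.0638 0.0325]
drop_l [ 0.455 -0.057  0.093]
   top 171 all [ 0.445 -0.075  0.014] [ 0.476 -0.044  0.094] top [ 0.4605 -0.0601  0.0887] [ 0.46   -0.0604  0.0883]
   scene 357 all [ 0.45  -0.078  0.007] [ 0.478 -0.046  0.095] top [ 0.4633 -0.0612  0.0879] [ 0.4624 -0.0622  0.0874]
jar_l [ 0.434 -0.19   0.04 ]
   top 391 all [ 0.41  -0.216  0.006] [ 0.458 -0.167  0.045] top [ 0.4335 -0.191   0.04  ] [ 0.4339 -0.1916  0.0378]
   scene 477 all [ 0.409 -0.219  0.006] [ 0.459 -0.168  0.045] top [ 0.4359 -0.192   0.0403] [ 0.434  -0.1934  0.0381]
drop_s [ 0.355 -0.283  0.075]
   top 150 all [ 0.343 -0.307  0.006] [ 0.366 -0.285  0.077] top [ 0.3537 -0.2965  0.0704] [ 0.3545 -0.2975  0.07  ]
   sce
[... 832 characters left out ...]
0.1416  0.018 ]
cap [0.505 0.141 0.01 ]
   top 101 all [0.492 0.13  0.008] [0.518 0.158 0.017] top [0.505  0.1435 0.0125] [0.5047 0.144  0.0127]
   scene 126 all [0.493 0.128 0.006] [0.519 0.155 0.016] top [0.507  0.1415 0.0123] [0.5058 0.1414 0.011 ]
long [0.564 0.276 0.004] ((0.561124324798584, 0.27409374713897705), (0.08044484257698059, 0.1905800998210907), 13.97359848022461)
sq [0.644 0.013 0.004] ((0.641751766204834, 0.013020720332860947), (0.13010534644126892, 0.13245970010757446), 83.87427520751953)
dish ((0.5617575645446777, -0.27135851979255676), 0.06007347255945206)
spr 134 ((0.40998175740242004, 0.20190207660198212), (0.032328009605407715, 0.03223783150315285), 57.745086669921875)
```

View pics/crop.png

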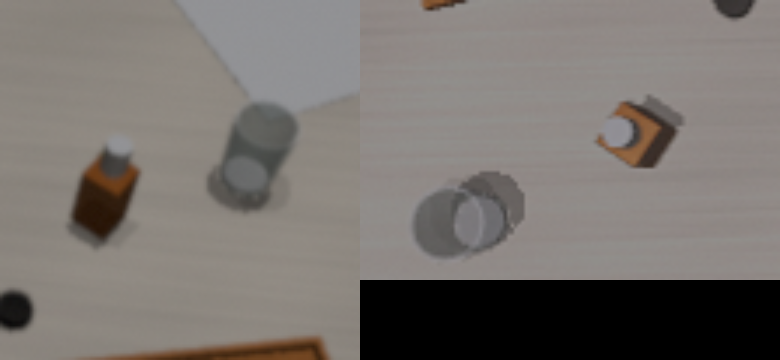

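Positions found (m):

| Thing | x | y | Note |
|---|---|---|---|
| dropper_large | .461 | -.061 | |
| dropper_small | .354 | -.298 | |
| jar_large | .434 | -.192 | |
| jar_small | .465 | .065 | |
| sprayer | .410 | .202 | sides at -32/58° |
| beaker | .354 | .317 | |
| long tray | .561 | .274 | yaw 14° |
| square tray | .642 | .013 | |
| cork dish | .562 | -.271 | |

I'll turn the tool to yaw 0, so dp = (dX, -dY, -dZ), and start with the large dropper.

```bash
python3 -m creep '[{"dp":[0,0,0],"dr":[0,0,6]},{"dp":[0,0,0],"dr":[0,0,6]},{"dp":[0,0,0],"dr":[0,0,6]},{"dp":[30,-28,0],"dr":[0,0,0]},{"dp":[30,-28,0],"dr":[0,0,0]},{"dp":[30,-28,0],"dr":[0,0,0]},{"dp":[30,-28,0],"dr":[0,0,0]},{"dp":[30,-28,0],"dr":[0,0,0]},{"dp":[30,-28,0],"dr":[0,0,0]},{"dp":[0,0,0],"dr":[0,0,0]}]' -1
```

```text
clock: 0.93
tcp_pos: [0.3958, -0.467, 0.231]
tcp_rot: [[1.0, 0.01, 0.002], [0.01, -1.0, 0.003], [0.002, -0.003, -1.0]]
wrist_force: [0.8, -0.1, 0.2]
grip_width: 0.997
```

```bash
python3 -m creep '[{"dp":[6,-37,0],"dr":[0,0,0.3]},{"dp":[6,-37,0],"dr":[0,0,0.3]},{"dp":[6,-37,0],"dr":[0,0,0]},{"dp":[6,-37,0],"dr":[0,0,0]},{"dp":[6,-37,0],"dr":[0,0,0]},{"dp":[6,-37,0],"dr":[0,0,0]},{"dp":[6,-37,0],"dr":[0,0,0]},{"dp":[6,-37,0],"dr":[0,0,0]},{"dp":[6,-37,0],"dr":[0,0,0]},{"dp":[6,-37,0],"dr":[0,0,0]},{"dp":[5,-36,0],"dr":[0,0,0]},{"dp":[0,0,0],"dr":[0,0,0]}]'
python3 -m creep '[{"dp":[0,0,20],"dr":[0,0,0]},{"dp":[0,0,20],"dr":[0,0,0]},{"dp":[0,0,20],"dr":[0,0,0]},{"dp":[0,0,20],"dr":[0,0,0]},{"dp":[0,0,0],"dr":[0,0,0]},{"dp":[0,0,0],"dr":[0,0,0]}]'
```

```text
clock: 1.93
tcp_pos: [0.4581, -0.0619, 0.2315]
tcp_rot: [[1.0, -0.003, 0.001], [-0.003, -1.0, 0.002], [0.001, -0.002, -1.0]]
wrist_force: [0.4, 1.9, -0.3]
grip_width: 1.001
clock: 2.43
tcp_pos: [0.4567, -0.0684, 0.151]
tcp_rot: [[1.0, -0.01, -0.002], [-0.01, -1.0, 0.0], [-0.002, -0.0, -1.0]]
wrist_force: [0.1, 0.4, 1.1]
grip_width: 0.999
```

```bash
python3 -m creep '[{"dp":[4,-7,0],"dr":[0,0,-0.5]},{"dp":[0,0,18],"dr":[0,0,0]},{"dp":[0,0,18],"dr":[0,0,0]},{"dp":[0,0,0],"dr":[0,0,0]},{"dp":[0,0,0],"dr":[0,0,0]},{"dp":[0,0,0],"dr":[0,0,0]}]'
```

```text
clock: 2.93
tcp_pos: [0.4622, -0.0611, 0.1167]
tcp_rot: [[1.0, -0.001, 0.001], [-0.001, -1.0, -0.0], [0.001, 0.0, -1.0]]
wrist_force: [-0.4, 0.2, -0.0]
grip_width: 0.998
```

```bash
python3 -m creep '[{"dp":[0,0,16],"dr":[0,0,0]},{"dp":[0,0,16],"dr":[0,0,0]},{"dp":[0,0,16],"dr":[0,0,0]},{"dp":[0,0,16],"dr":[0,0,0]},{"dp":[0,0,15],"dr":[0,0,0]},{"dp":[0,0,10],"dr":[0,0,0]},{"dp":[0,0,4],"dr":[0,0,0]},{"dp":[0,0,0],"dr":[0,0,0]},{"dp":[0,0,0],"dr":[0,0,0]}]'
python3 -m creep '[{"dp":[0,0,0],"dr":[0,0,0]},{"dp":[0,0,0],"dr":[0,0,0]},{"dp":[0,0,0],"dr":[0,0,0]},{"dp":[0,0,0],"dr":[0,0,0]},{"dp":[0,0,0],"dr":[0,0,0]},{"dp":[0,0,0],"dr":[0,0,0]},{"dp":[0,0,0],"dr":[0,0,0]},{"dp":[0,0,0],"dr":[0,0,0]},{"dp":[0,0,0],"dr":[0,0,0]},{"dp":[0,0,0],"dr":[0,0,0]}]' 1
```

```text
clock: 3.68
tcp_pos: [0.4619, -0.0613, 0.0231]
tcp_rot: [[1.0, -0.001, 0.001], [-0.001, -1.0, -0.0], [0.001, 0.0, -1.0]]
wrist_force: [-1.2, 0.7, -0.4]
grip_width: 1.004
clock: 4.52
tcp_pos: [0.4616, -0.0613, 0.0228]
tcp_rot: [[1.0, -0.001, 0.0], [-0.001, -1.0, -0.0], [0.0, 0.0, -1.0]]
wrist_force: [-3.0, -0.4, 11.0]
grip_width: 0.355
```

```bash
python3 -m creep '[{"dp":[0,0,-10],"dr":[0,0,0]},{"dp":[0,0,-20],"dr":[0,0,0]},{"dp":[0,0,-20],"dr":[0,0,0]},{"dp":[0,0,-20],"dr":[0,0,0]},{"dp":[0,0,0],"dr":[0,0,0]}]'
python3 -m creep '[{"dp":[6,-18,0],"dr":[0,0,0]},{"dp":[8,-36,0],"dr":[0,0,0]},{"dp":[8,-36,0],"dr":[0,0,0]},{"dp":[8,-36,0],"dr":[0,0,0]},{"dp":[8,-36,0],"dr":[0,0,0]},{"dp":[8,-36,0],"dr":[0,0,0]},{"dp":[8,-36,0],"dr":[0,0,0]},{"dp":[8,-36,0],"dr":[0,0,0]},{"dp":[8,-36,0],"dr":[0,0,0]},{"dp":[8,-36,0],"dr":[0,0,0]},{"dp":[8,-18,0],"dr":[0,0,0]},{"dp":[4,-12,0],"dr":[0,0,0]}]'
python3 -m creep '[{"dp":[0,0,0],"dr":[0,0,0]},{"dp":[0,0,0],"dr":[0,0,0]},{"dp":[0,0,0],"dr":[0,0,0]},{"dp":[0,0,0],"dr":[0,0,0]}]'
```

```text
clock: 4.93
tcp_pos: [0.4631, -0.0614, 0.096]
tcp_rot: [[1.0, -0.001, 0.005], [-0.001, -1.0, -0.0], [0.005, 0.0, -1.0]]
wrist_force: [0.5, -0.1, -0.6]
grip_width: 0.355
clock: 5.93
tcp_pos: [0.5517, 0.3137, 0.0924]
tcp_rot: [[1.0, 0.001, -0.0], [0.001, -1.0, 0.001], [-0.0, -0.001, -1.0]]
wrist_force: [0.1, -0.5, -0.7]
grip_width: 0.351
clock: 6.27
tcp_pos: [0.5519, 0.3089, 0.0924]
tcp_rot: [[1.0, -0.003, -0.0], [-0.003, -1.0, -0.001], [-0.0, 0.001, -1.0]]
wrist_force: [0.5, -0.1, 0.2]
grip_width: 0.354
```

```bash
python3 -m creep '[{"dp":[0,0,14],"dr":[0,0,0]},{"dp":[0,0,16],"dr":[0,0,0]},{"dp":[0,0,14],"dr":[0,0,0]},{"dp":[0,0,10],"dr":[0,0,0]},{"dp":[0,0,5],"dr":[0,0,0]},{"dp":[0,0,3],"dr":[0,0,0]},{"dp":[0,0,0],"dr":[0,0,0]},{"dp":[0,0,1.5],"dr":[0,0,0]},{"dp":[0,0,1.5],"dr":[0,0,0]},{"dp":[0,0,0],"dr":[0,0,0]},{"dp":[0,0,0],"dr":[0,0,0]}]'
```

```text
clock: 7.18
tcp_pos: [0.552, 0.3107, 0.0277]
tcp_rot: [[1.0, -0.001, 0.0], [-0.001, -1.0, 0.0], [0.0, -0.0, -1.0]]
wrist_force: [-0.2, 0.5, -1.0]
grip_width: 0.358
```

```bash
python3 -m creep '[{"dp":[0,0,1],"dr":[0,0,0]},{"dp":[0,0,0],"dr":[0,0,0]},{"dp":[0,0,0],"dr":[0,0,0]}]'
python3 -m creep '[{"dp":[0,0,0],"dr":[0,0,0]},{"dp":[0,0,0],"dr":[0,0,0]},{"dp":[0,0,0],"dr":[0,0,0]},{"dp":[0,0,0],"dr":[0,0,0]},{"dp":[0,0,0],"dr":[0,0,0]}]' -0.25
python3 -m creep '[{"dp":[0,0,-10],"dr":[0,0,0]},{"dp":[0,0,-20],"dr":[0,0,0]},{"dp":[0,0,-25],"dr":[0,0,0]},{"dp":[0,0,-25],"dr":[0,0,0]},{"dp":[0,0,-20],"dr":[0,0,0]},{"dp":[0,0,-10],"dr":[0,0,0]},{"dp":[0,0,0],"dr":[0,0,0]}]'
```

```text
clock: 7.43
tcp_pos: [0.5521, 0.3108, 0.0269]
tcp_rot: [[1.0, -0.001, 0.001], [-0.001, -1.0, 0.0], [0.001, -0.0, -1.0]]
wrist_force: [-2.0, -1.2, 6.0]
grip_width: 0.358
clock: 7.85
tcp_pos: [0.5518, 0.3106, 0.0263]
tcp_rot: [[1.0, -0.001, 0.0], [-0.001, -1.0, 0.0], [0.0, -0.0, -1.0]]
wrist_force: [-0.1, 0.9, 0.1]
grip_width: 0.624
clock: 8.43
tcp_pos: [0.5529, 0.3113, 0.1393]
tcp_rot: [[1.0, -0.001, 0.003], [-0.001, -1.0, 0.002], [0.003, -0.002, -1.0]]
wrist_force: [0.2, 0.5, -0.7]
grip_width: 0.622
```

```bash
python3 -m creep '[{"dp":[-8,18,0],"dr":[0,0,0]},{"dp":[-12,36,0],"dr":[0,0,0]},{"dp":[-12,36,0],"dr":[0,0,0]},{"dp":[-12,36,0],"dr":[0,0,0]},{"dp":[-12,36,0],"dr":[0,0,0]},{"dp":[-12,36,0],"dr":[0,0,0]},{"dp":[-12,30,0],"dr":[0,0,0]},{"dp":[-7,18,0],"dr":[0,0,0]},{"dp":[0,0,20],"dr":[0,0,0]},{"dp":[0,0,20],"dr":[0,0,0]},{"dp":[0,0,20],"dr":[0,0,0]},{"dp":[0,0,0],"dr":[0,0,0]}]' -1
python3 -m creep '[{"dp":[0,0,0],"dr":[0,0,0]},{"dp":[0,0,0],"dr":[0,0,0]},{"dp":[0,0,0],"dr":[0,0,0]}]'
```

```text
clock: 9.43
tcp_pos: [0.4621, 0.064, 0.073]
tcp_rot: [[1.0, -0.001, -0.005], [-0.001, -1.0, -0.001], [-0.005, 0.001, -1.0]]
wrist_force: [-1.7, 0.3, -1.6]
grip_width: 1.001
clock: 9.68
tcp_pos: [0.4651, 0.0649, 0.0772]
tcp_rot: [[1.0, -0.001, 0.001], [-0.001, -1.0, 0.0], [0.001, -0.0, -1.0]]
wrist_force: [-0.4, 0.2, 0.0]
grip_width: 1.001
```

```bash
python3 -m creep '[{"dp":[0,0,14],"dr":[0,0,0]},{"dp":[0,0,16],"dr":[0,0,0]},{"dp":[0,0,16],"dr":[0,0,0]},{"dp":[0,0,14],"dr":[0,0,0]},{"dp":[0,0,7],"dr":[0,0,0]},{"dp":[0,0,2],"dr":[0,0,0]},{"dp":[0,0,0],"dr":[0,0,0]},{"dp":[0,0,0],"dr":[0,0,0]}]'
python3 -m creep '[{"dp":[0,0,0],"dr":[0,0,0]},{"dp":[0,0,0],"dr":[0,0,0]},{"dp":[0,0,0],"dr":[0,0,0]},{"dp":[0,0,0],"dr":[0,0,0]},{"dp":[0,0,0],"dr":[0,0,0]},{"dp":[0,0,0],"dr":[0,0,0]},{"dp":[0,0,0],"dr":[0,0,0]},{"dp":[0,0,0],"dr":[0,0,0]},{"dp":[0,0,0],"dr":[0,0,0]}]' 1
python3 -m creep '[{"dp":[0,0,-10],"dr":[0,0,0]},{"dp":[0,0,-15],"dr":[0,0,0]},{"dp":[0,0,-15],"dr":[0,0,0]},{"dp":[0,0,0],"dr":[0,0,0]},{"dp":[0,0,0],"dr":[0,0,0]}]'
```

```text
clock: 10.35
tcp_pos: [0.465, 0.0649, 0.0081]
tcp_rot: [[1.0, -0.001, 0.001], [-0.001, -1.0, 0.0], [0.001, -0.0, -1.0]]
wrist_force: [-0.5, -0.3, -0.0]
grip_width: 0.998
clock: 11.1
tcp_pos: [0.4648, 0.0647, 0.0079]
tcp_rot: [[1.0, -0.001, 0.001], [-0.001, -1.0, -0.0], [0.001, 0.0, -1.0]]
wrist_force: [-2.5, -0.7, 14.1]
grip_width: 0.452
clock: 11.52
tcp_pos: [0.4651, 0.0647, 0.0483]
tcp_rot: [[1.0, -0.001, 0.002], [-0.001, -1.0, 0.0], [0.002, -0.0, -1.0]]
wrist_force: [0.5, -0.1, -0.7]
grip_width: 0.445
```

```bash
python3 -m creep '[{"dp":[16,4,0],"dr":[0,0,0]},{"dp":[32,8,0],"dr":[0,0,0]},{"dp":[32,9,0],"dr":[0,0,0]},{"dp":[32,9,0],"dr":[0,0,0]},{"dp":[32,9,0],"dr":[0,0,0]},{"dp":[32,8,0],"dr":[0,0,0]},{"dp":[22,5,0],"dr":[0,0,0]},{"dp":[11,3,0],"dr":[0,0,0]},{"dp":[0,0,0],"dr":[0,0,0]},{"dp":[0,0,0],"dr":[0,0,0]},{"dp":[0,0,0],"dr":[0,0,0]}]'
```

```text
clock: 12.43
tcp_pos: [0.6722, 0.0098, 0.0466]
tcp_rot: [[1.0, -0.001, -0.002], [-0.001, -1.0, 0.0], [-0.002, -0.0, -1.0]]
wrist_force: [0.2, 0.2, -0.3]
grip_width: 0.446
```

Lower to TCP z ≈ .0115, release and lift.

```bash
python3 -m creep '[{"dp":[0,0,10],"dr":[0,0,0]},{"dp":[0,0,12],"dr":[0,0,0]},{"dp":[0,0,6],"dr":[0,0,0]},{"dp":[0,0,3],"dr":[0,0,0]},{"dp":[0,0,1],"dr":[0,0,0]},{"dp":[0,0,1.5],"dr":[0,0,0]},{"dp":[0,0,1.5],"dr":[0,0,0]},{"dp":[0,0,0.5],"dr":[0,0,0]},{"dp":[0,0,0],"dr":[0,0,0]},{"dp":[0,0,0],"dr":[0,0,0]}]'
```

```text
clock: 13.27
tcp_pos: [0.6736, 0.0095, 0.0121]
tcp_rot: [[1.0, -0.001, 0.0], [-0.001, -1.0, 0.0], [0.0, -0.0, -1.0]]
wrist_force: [-0.6, -0.2, 1.5]
grip_width: 0.448
```

```bash
python3 -m creep '[{"dp":[0,0,0.5],"dr":[0,0,0]},{"dp":[0,0,0],"dr":[0,0,0]},{"dp":[0,0,0],"dr":[0,0,0]},{"dp":[0,0,0],"dr":[0,0,0]},{"dp":[0,0,0],"dr":[0,0,0]},{"dp":[0,0,-10],"dr":[0,0,0]},{"dp":[0,0,-20],"dr":[0,0,0]},{"dp":[0,0,-25],"dr":[0,0,0]},{"dp":[0,0,-20],"dr":[0,0,0]},{"dp":[0,0,0],"dr":[0,0,0]}]' -0.4
python3 -m creep '[{"dp":[-14,12,0],"dr":[0,0,0]},{"dp":[-27,23,0],"dr":[0,0,0]},{"dp":[-27,23,0],"dr":[0,0,0]},{"dp":[-27,23,0],"dr":[0,0,0]},{"dp":[-27,23,0],"dr":[0,0,0]},{"dp":[-27,23,0],"dr":[0,0,0]},{"dp":[-27,23,0],"dr":[0,0,0]},{"dp":[-27,23,0],"dr":[0,0,0]},{"dp":[-25,20,0],"dr":[0,0,0]},{"dp":[-12,9,0],"dr":[0,0,0]},{"dp":[0,0,0],"dr":[0,0,0]},{"dp":[0,0,0],"dr":[0,0,0]}]' -1
python3 -m creep '[{"dp":[0,0,0],"dr":[0,0,0]},{"dp":[0,0,0],"dr":[0,0,0]}]'
```

```text
clock: 14.1
tcp_pos: [0.6758, 0.0096, 0.0915]
tcp_rot: [[1.0, -0.001, 0.006], [-0.001, -1.0, 0.0], [0.006, -0.0, -1.0]]
wrist_force: [0.0, -0.3, 0.3]
grip_width: 0.701
clock: 15.1
tcp_pos: [0.4331, -0.1929, 0.0869]
tcp_rot: [[1.0, -0.003, 0.001], [-0.003, -1.0, -0.0], [0.001, 0.0, -1.0]]
wrist_force: [0.9, 0.9, 1.0]
grip_width: 1.0
clock: 15.27
tcp_pos: [0.4342, -0.1916, 0.0865]
tcp_rot: [[1.0, 0.0, 0.001], [0.0, -1.0, 0.0], [0.001, -0.0, -1.0]]
wrist_force: [-0.4, 1.1, 0.5]
grip_width: 0.999
```

Jar_large's lid is at 26–40 mm, so descend to TCP z ≈ .011 and grip.

```bash
python3 -m creep '[{"dp":[0,0,14],"dr":[0,0,0]},{"dp":[0,0,16],"dr":[0,0,0]},{"dp":[0,0,16],"dr":[0,0,0]},{"dp":[0,0,14],"dr":[0,0,0]},{"dp":[0,0,10],"dr":[0,0,0]},{"dp":[0,0,5.5],"dr":[0,0,0]},{"dp":[0,0,0],"dr":[0,0,0]},{"dp":[0,0,0],"dr":[0,0,0]}]'
python3 -m creep '[{"dp":[0,0,0],"dr":[0,0,0]},{"dp":[0,0,0],"dr":[0,0,0]},{"dp":[0,0,0],"dr":[0,0,0]},{"dp":[0,0,0],"dr":[0,0,0]},{"dp":[0,0,0],"dr":[0,0,0]},{"dp":[0,0,0],"dr":[0,0,0]},{"dp":[0,0,0],"dr":[0,0,0]},{"dp":[0,0,0],"dr":[0,0,0]},{"dp":[0,0,0],"dr":[0,0,0]}]' 1
python3 -m creep '[{"dp":[0,0,-10],"dr":[0,0,0]},{"dp":[0,0,-15],"dr":[0,0,0]},{"dp":[0,0,-15],"dr":[0,0,0]},{"dp":[0,0,0],"dr":[0,0,0]},{"dp":[0,0,0],"dr":[0,0,0]}]'
```

```text
clock: 15.93
tcp_pos: [0.4335, -0.192, 0.0109]
tcp_rot: [[1.0, -0.001, -0.0], [-0.001, -1.0, 0.0], [-0.0, -0.0, -1.0]]
wrist_force: [-0.9, 0.3, -0.6]
grip_width: 1.007
clock: 16.68
tcp_pos: [0.4336, -0.1925, 0.0117]
tcp_rot: [[1.0, -0.001, 0.001], [-0.001, -1.0, -0.0], [0.001, 0.0, -1.0]]
wrist_force: [-3.3, 1.6, 15.2]
grip_width: 0.565
clock: 17.1
tcp_pos: [0.4338, -0.1926, 0.0518]
tcp_rot: [[1.0, -0.001, 0.002], [-0.001, -1.0, -0.001], [0.002, 0.001, -1.0]]
wrist_force: [0.1, 0.3, -1.3]
grip_width: 0.567
```

```bash
python3 -m creep '[{"dp":[11,-13,0],"dr":[0,0,0]},{"dp":[22,-26,0],"dr":[0,0,0]},{"dp":[22,-26,0],"dr":[0,0,0]},{"dp":[22,-26,0],"dr":[0,0,0]},{"dp":[22,-26,0],"dr":[0,0,0]},{"dp":[22,-26,0],"dr":[0,0,0]},{"dp":[22,-26,0],"dr":[0,0,0]},{"dp":[22,-25,0],"dr":[0,0,0]},{"dp":[12,-14,0],"dr":[0,0,0]},{"dp":[0,0,0],"dr":[0,0,0]},{"dp":[0,0,0],"dr":[0,0,0]},{"dp":[0,0,0],"dr":[0,0,0]}]'
python3 -m creep '[{"dp":[0,0,10],"dr":[0,0,0]},{"dp":[0,0,12],"dr":[0,0,0]},{"dp":[0,0,6],"dr":[0,0,0]},{"dp":[0,0,2],"dr":[0,0,0]},{"dp":[0,0,1],"dr":[0,0,0]},{"dp":[0,0,0],"dr":[0,0,0]},{"dp":[0,0,0],"dr":[0,0,0]}]'
```

```text
clock: 18.1
tcp_pos: [0.6096, 0.0149, 0.05]
tcp_rot: [[1.0, -0.001, -0.002], [-0.001, -1.0, -0.0], [-0.002, 0.0, -1.0]]
wrist_force: [0.4, -1.0, -1.8]
grip_width: 0.565
clock: 18.68
tcp_pos: [0.6106, 0.0155, 0.02]
tcp_rot: [[1.0, -0.001, 0.0], [-0.001, -1.0, 0.0], [0.0, -0.0, -1.0]]
wrist_force: [0.7, -0.1, -2.2]
grip_width: 0.563
```

```bash
python3 -m creep '[{"dp":[0,0,1.5],"dr":[0,0,0]},{"dp":[0,0,1.5],"dr":[0,0,0]},{"dp":[0,0,1],"dr":[0,0,0]},{"dp":[0,0,0.5],"dr":[0,0,0]},{"dp":[0,0,0],"dr":[0,0,0]},{"dp":[0,0,0],"dr":[0,0,0]}]'
python3 -m creep '[{"dp":[0,0,0],"dr":[0,0,0]},{"dp":[0,0,0],"dr":[0,0,0]},{"dp":[0,0,0],"dr":[0,0,0]},{"dp":[0,0,0],"dr":[0,0,0]},{"dp":[0,0,0],"dr":[0,0,0]},{"dp":[0,0,-10],"dr":[0,0,0]},{"dp":[0,0,-20],"dr":[0,0,0]},{"dp":[0,0,-30],"dr":[0,0,0]},{"dp":[0,0,-30],"dr":[0,0,0]},{"dp":[0,0,-20],"dr":[0,0,0]},{"dp":[0,0,0],"dr":[0,0,0]}]' -0.6
python3 -m creep '[{"dp":[-12,15,0],"dr":[0,0,0]},{"dp":[-24,29,0],"dr":[0,0,0]},{"dp":[-24,29,0],"dr":[0,0,0]},{"dp":[-24,29,0],"dr":[0,0,0]},{"dp":[-24,29,0],"dr":[0,0,0]},{"dp":[-24,29,0],"dr":[0,0,0]},{"dp":[-24,29,0],"dr":[0,0,0]},{"dp":[-24,29,0],"dr":[0,0,0]},{"dp":[-24,29,0],"dr":[0,0,0]},{"dp":[-24,29,0],"dr":[0,0,0]},{"dp":[-20,25,0],"dr":[0,0,0]},{"dp":[-11,12,0],"dr":[0,0,0]}]' -1
python3 -m creep '[{"dp":[0,0,0],"dr":[0,0,0]},{"dp":[0,0,0],"dr":[0,0,0]},{"dp":[0,0,0],"dr":[0,0,0]}]'
```

```text
clock: 19.18
tcp_pos: [0.6106, 0.0155, 0.0158]
tcp_rot: [[1.0, -0.001, 0.0], [-0.001, -1.0, -0.0], [0.0, 0.0, -1.0]]
wrist_force: [-3.6, -0.0, 7.5]
grip_width: 0.565
clock: 20.1
tcp_pos: [0.6128, 0.0158, 0.1307]
tcp_rot: [[1.0, -0.001, 0.007], [-0.001, -1.0, 0.0], [0.007, -0.001, -1.0]]
wrist_force: [0.4, 0.1, -0.4]
grip_width: 0.801
clock: 21.1
tcp_pos: [0.3483, -0.2999, 0.1258]
tcp_rot: [[1.0, -0.005, -0.0], [-0.005, -1.0, -0.001], [-0.0, 0.001, -1.0]]
wrist_force: [-0.1, -0.5, -0.4]
grip_width: 0.998
clock: 21.35
tcp_pos: [0.3517, -0.2966, 0.1256]
tcp_rot: [[1.0, -0.001, 0.0], [-0.001, -1.0, 0.0], [0.0, -0.0, -1.0]]
wrist_force: [-0.3, 0.3, -0.2]
grip_width: 1.004
```

```bash
python3 -m creep '[{"dp":[3,1.5,12],"dr":[0,0,0]},{"dp":[0,0,20],"dr":[0,0,0]},{"dp":[0,0,20],"dr":[0,0,0]},{"dp":[0,0,20],"dr":[0,0,0]},{"dp":[0,0,20],"dr":[0,0,0]},{"dp":[0,0,13],"dr":[0,0,0]},{"dp":[0,0,8],"dr":[0,0,0]},{"dp":[0,0,4],"dr":[0,0,0]},{"dp":[0,0,2],"dr":[0,0,0]},{"dp":[0,0,0],"dr":[0,0,0]},{"dp":[0,0,0],"dr":[0,0,0]}]'
python3 -m creep '[{"dp":[0,0,0],"dr":[0,0,0]},{"dp":[0,0,0],"dr":[0,0,0]},{"dp":[0,0,0],"dr":[0,0,0]},{"dp":[0,0,0],"dr":[0,0,0]},{"dp":[0,0,0],"dr":[0,0,0]},{"dp":[0,0,0],"dr":[0,0,0]},{"dp":[0,0,0],"dr":[0,0,0]},{"dp":[0,0,0],"dr":[0,0,0]},{"dp":[0,0,0],"dr":[0,0,0]},{"dp":[0,0,0],"dr":[0,0,0]},{"dp":[0,0,0],"dr":[0,0,0]}]' 1
```

```text
clock: 22.27
tcp_pos: [0.3546, -0.2988, 0.0069]
tcp_rot: [[1.0, -0.001, 0.001], [-0.001, -1.0, -0.0], [0.001, 0.0, -1.0]]
wrist_force: [0.4, 0.1, 0.4]
grip_width: 1.002
clock: 23.18
tcp_pos: [0.3542, -0.2988, 0.0066]
tcp_rot: [[1.0, -0.001, 0.0], [-0.001, -1.0, -0.0], [0.0, 0.0, -1.0]]
wrist_force: [-0.7, 0.1, 9.3]
grip_width: 0.272
```

```bash
python3 -m creep '[{"dp":[0,0,-10],"dr":[0,0,0]},{"dp":[0,0,-20],"dr":[0,0,0]},{"dp":[0,0,-25],"dr":[0,0,0]},{"dp":[0,0,-20],"dr":[0,0,0]},{"dp":[10,-10,0],"dr":[0,0,0]},{"dp":[24,-28,0],"dr":[0,0,0]},{"dp":[24,-28,0],"dr":[0,0,0]},{"dp":[24,-28,0],"dr":[0,0,0]},{"dp":[18,-34,0],"dr":[0,0,0]},{"dp":[14,-36,0],"dr":[0,0,0]},{"dp":[10,-36,0],"dr":[0,0,0]},{"dp":[10,-36,0],"dr":[0,0,0]}]'
python3 -m creep '[{"dp":[10,-36,0],"dr":[0,0,0]},{"dp":[10,-36,0],"dr":[0,0,0]},{"dp":[10,-36,0],"dr":[0,0,0]},{"dp":[10,-36,0],"dr":[0,0,0]},{"dp":[10,-36,0],"dr":[0,0,0]},{"dp":[10,-36,0],"dr":[0,0,0]},{"dp":[10,-36,0],"dr":[0,0,0]},{"dp":[6,-24,0],"dr":[0,0,0]},{"dp":[6,-14,0],"dr":[0,0,0]},{"dp":[0,0,0],"dr":[0,0,0]},{"dp":[0,0,0],"dr":[0,0,0]},{"dp":[0,0,0],"dr":[0,0,0]}]'
```

```text
clock: 24.18
tcp_pos: [0.4887, -0.061, 0.0819]
tcp_rot: [[1.0, -0.001, 0.0], [-0.001, -1.0, -0.0], [0.0, 0.0, -1.0]]
wrist_force: [0.8, -0.4, -0.8]
grip_width: 0.272
clock: 25.18
tcp_pos: [0.5706, 0.2254, 0.0814]
tcp_rot: [[1.0, -0.002, -0.0], [-0.002, -1.0, -0.001], [-0.0, 0.001, -1.0]]
wrist_force: [0.1, 0.0, -1.0]
grip_width: 0.272
```

```bash
python3 -m creep '[{"dp":[0,-9,0],"dr":[0,0,0]},{"dp":[0,0,14],"dr":[0,0,0]},{"dp":[0,0,18],"dr":[0,0,0]},{"dp":[0,0,16],"dr":[0,0,0]},{"dp":[0,0,10],"dr":[0,0,0]},{"dp":[0,0,5],"dr":[0,0,0]},{"dp":[0,0,2],"dr":[0,0,0]},{"dp":[0,0,1],"dr":[0,0,0]},{"dp":[0,0,1.5],"dr":[0,0,0]},{"dp":[0,0,1.5],"dr":[0,0,0]},{"dp":[0,0,0],"dr":[0,0,0]},{"dp":[0,0,0],"dr":[0,0,0]}]'
```

```text
clock: 26.18
tcp_pos: [0.5709, 0.2361, 0.0127]
tcp_rot: [[1.0, -0.001, 0.0], [-0.001, -1.0, 0.0], [0.0, -0.0, -1.0]]
wrist_force: [0.3, 0.7, -0.6]
grip_width: 0.273
```

```bash
python3 -m creep '[{"dp":[0,0,1],"dr":[0,0,0]},{"dp":[0,0,1],"dr":[0,0,0]},{"dp":[0,0,0.5],"dr":[0,0,0]},{"dp":[0,0,0],"dr":[0,0,0]},{"dp":[0,0,0],"dr":[0,0,0]}]'
python3 -m creep '[{"dp":[0,0,0],"dr":[0,0,0]},{"dp":[0,0,0],"dr":[0,0,0]},{"dp":[0,0,0],"dr":[0,0,0]},{"dp":[0,0,0],"dr":[0,0,0]},{"dp":[0,0,0],"dr":[0,0,0]},{"dp":[0,0,-10],"dr":[0,0,0]},{"dp":[0,0,-20],"dr":[0,0,0]},{"dp":[0,0,-30],"dr":[0,0,0]},{"dp":[0,0,-30],"dr":[0,0,0]},{"dp":[0,0,-25],"dr":[0,0,0]},{"dp":[0,0,-15],"dr":[0,0,0]},{"dp":[0,0,0],"dr":[0,0,0]}]' 0
python3 -m creep '[{"dp":[0,0,0],"dr":[0,0,0]},{"dp":[0,0,0],"dr":[0,0,0]}]'
```

```text
clock: 26.6
tcp_pos: [0.571, 0.2362, 0.0107]
tcp_rot: [[1.0, -0.001, 0.001], [-0.001, -1.0, 0.0], [0.001, -0.0, -1.0]]
wrist_force: [-5.3, -1.7, 13.5]
grip_width: 0.272
clock: 27.6
tcp_pos: [0.5724, 0.2369, 0.1444]
tcp_rot: [[1.0, -0.001, 0.005], [-0.001, -1.0, 0.002], [0.005, -0.002, -1.0]]
wrist_force: [0.5, 0.3, 1.3]
grip_width: 0.503
clock: 27.77
tcp_pos: [0.5704, 0.2359, 0.1397]
tcp_rot: [[1.0, -0.001, -0.0], [-0.001, -1.0, -0.0], [-0.0, 0.0, -1.0]]
wrist_force: [-0.3, -0.6, 0.5]
grip_width: 0.498
```

```bash
python3 -m creep '[{"dp":[-15,3,0],"dr":[0,0,0]},{"dp":[-30,6,0],"dr":[0,0,0]},{"dp":[-35,8,0],"dr":[0,0,0]},{"dp":[-35,8,0],"dr":[0,0,0]},{"dp":[-30,6,0],"dr":[0,0,0]},{"dp":[-15,3,0],"dr":[0,0,0]},{"dp":[0,0,0],"dr":[0,0,0]}]' -1
python3 -m creep '[{"dp":[0,0,0],"dr":[0,0,-5.8]},{"dp":[0,0,0],"dr":[0,0,-5.8]},{"dp":[0,0,0],"dr":[0,0,-5.8]},{"dp":[0,0,0],"dr":[0,0,-5.8]},{"dp":[0,0,0],"dr":[0,0,-5.8]},{"dp":[0,0,0],"dr":[0,0,-5.8]},{"dp":[0,0,0],"dr":[0,0,-5.8]},{"dp":[0,0,0],"dr":[0,0,-5.8]},{"dp":[0,0,0],"dr":[0,0,-5.8]},{"dp":[0,0,0],"dr":[0,0,-5.8]},{"dp":[0,0,0],"dr":[0,0,0]},{"dp":[0,0,0],"dr":[0,0,0]}]'
python3 - <<'E'
from plant import sensors,imaging
import cv2,numpy as np
o=sensors.get_obs(); R=np.array(o["tcp_rot"]); p=np.array(o["tcp_pos"]); print(p,np.degrees(np.arctan2(R[1,0],R[0,0])),o["joints"])
print("dp mm",R.T@(np.array([.4105,.2022,.022])-p)*1e3)
c=imaging.read_camera("scene"); cv2.imwrite("pics/s1.png",c["color"][:,:,::-1])
E
```

```text
clock: 28.35
tcp_pos: [0.4071, 0.201, 0.139]
tcp_rot: [[1.0, 0.0, -0.002], [0.0, -1.0, -0.002], [-0.002, 0.002, -1.0]]
wrist_force: [0.9, 0.9, -0.2]
grip_width: 1.0
clock: 29.35
tcp_pos: [0.4107, 0.2021, 0.1393]
tcp_rot: [[0.534, 0.846, -0.001], [0.846, -0.534, -0.0], [-0.001, -0.001, -1.0]]
wrist_force: [0.3, -0.7, 0.4]
grip_width: 1.0
[0.41068128 0.20211583 0.13931241] 57.73949589105883 [-0.19033155  0.22029397 -0.452778    2.14438052  0.13240319  0.80378856
 -1.28886054]
dp mm [ 4.77926511e-02 -1.00710832e-01  1.17312531e+02]
```

View pics/s1.png

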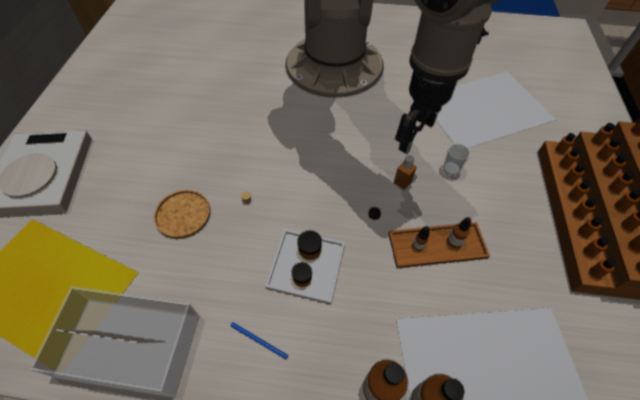

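The picture shows both droppers upright in the long tray at (423,238) and (460,233). Both jars are in the square tray at (309,245) and (302,273), and the sprayer and beaker have not moved. Next I descend 117 mm and grip the sprayer.

```bash
python3 -m creep '[{"dp":[0,0,12],"dr":[0,0,0]},{"dp":[0,0,20],"dr":[0,0,0]},{"dp":[0,0,20],"dr":[0,0,0]},{"dp":[0,0,20],"dr":[0,0,0]},{"dp":[0,0,18],"dr":[0,0,0]},{"dp":[0,0,14],"dr":[0,0,0]},{"dp":[0,0,9],"dr":[0,0,0]},{"dp":[0,0,4],"dr":[0,0,0]},{"dp":[0,0,0],"dr":[0,0,0]},{"dp":[0,0,0],"dr":[0,0,0]}]'
python3 -m creep '[{"dp":[0,0,0],"dr":[0,0,0]},{"dp":[0,0,0],"dr":[0,0,0]},{"dp":[0,0,0],"dr":[0,0,0]},{"dp":[0,0,0],"dr":[0,0,0]},{"dp":[0,0,0],"dr":[0,0,0]},{"dp":[0,0,0],"dr":[0,0,0]},{"dp":[0,0,0],"dr":[0,0,0]},{"dp":[0,0,0],"dr":[0,0,0]},{"dp":[0,0,0],"dr":[0,0,0]},{"dp":[0,0,0],"dr":[0,0,0]},{"dp":[0,0,0],"dr":[0,0,0]}]' 1
python3 -m creep '[{"dp":[0,0,-10],"dr":[0,0,0]},{"dp":[0,0,-20],"dr":[0,0,0]},{"dp":[0,0,-25],"dr":[0,0,0]},{"dp":[0,0,-15],"dr":[0,0,0]},{"dp":[0,0,0],"dr":[0,0,0]},{"dp":[0,0,0],"dr":[0,0,0]}]'
```

```text
clock: 30.23
tcp_pos: [0.4109, 0.2025, 0.0232]
tcp_rot: [[0.532, 0.847, 0.0], [0.847, -0.532, 0.0], [0.0, 0.0, -1.0]]
wrist_force: [0.4, -0.2, 0.2]
grip_width: 1.001
clock: 31.15
tcp_pos: [0.4109, 0.2023, 0.0233]
tcp_rot: [[0.531, 0.847, 0.001], [0.847, -0.531, 0.0], [0.0, 0.0, -1.0]]
wrist_force: [-1.7, -2.2, 10.0]
grip_width: 0.369
clock: 31.65
tcp_pos: [0.4112, 0.2023, 0.0938]
tcp_rot: [[0.531, 0.847, 0.002], [0.847, -0.531, 0.001], [0.002, 0.001, -1.0]]
wrist_force: [-0.2, -0.1, -0.5]
grip_width: 0.362
```

```bash
python3 -m creep '[{"dp":[0,0,0],"dr":[0,0,5.8]},{"dp":[0,0,0],"dr":[0,0,5.8]},{"dp":[0,0,0],"dr":[0,0,5.8]},{"dp":[0,0,0],"dr":[0,0,5.8]},{"dp":[0,0,0],"dr":[0,0,5.8]},{"dp":[0,0,0],"dr":[0,0,5.8]},{"dp":[0,0,0],"dr":[0,0,5.8]},{"dp":[0,0,0],"dr":[0,0,5.8]},{"dp":[0,0,0],"dr":[0,0,5.8]},{"dp":[0,0,0],"dr":[0,0,5.8]},{"dp":[0,0,0],"dr":[0,0,0]},{"dp":[0,0,0],"dr":[0,0,0]}]'
python3 -m creep '[{"dp":[12,12,0],"dr":[0,0,0]},{"dp":[15,30,0],"dr":[0,0,0]},{"dp":[12,36,0],"dr":[0,0,0]},{"dp":[10,36,0],"dr":[0,0,0]},{"dp":[10,36,0],"dr":[0,0,0]},{"dp":[10,36,0],"dr":[0,0,0]},{"dp":[10,36,0],"dr":[0,0,0]},{"dp":[10,36,0],"dr":[0,0,0]},{"dp":[10,36,0],"dr":[0,0,0]},{"dp":[10,36,0],"dr":[0,0,0]},{"dp":[10,36,0],"dr":[0,0,0]},{"dp":[10,36,0],"dr":[0,0,0]}]'
python3 -m creep '[{"dp":[10,36,0],"dr":[0,0,0]},{"dp":[8,24,0],"dr":[0,0,0]},{"dp":[4,11,0],"dr":[0,0,0]},{"dp":[0,0,0],"dr":[0,0,0]},{"dp":[0,0,0],"dr":[0,0,0]},{"dp":[0,0,0],"dr":[0,0,0]}]'
```

```text
clock: 32.65
tcp_pos: [0.4102, 0.2021, 0.0922]
tcp_rot: [[1.0, 0.002, -0.001], [0.002, -1.0, -0.001], [-0.001, 0.001, -1.0]]
wrist_force: [0.6, 0.3, -0.8]
grip_width: 0.365
clock: 33.65
tcp_pos: [0.539, -0.2019, 0.0923]
tcp_rot: [[1.0, 0.003, -0.001], [0.003, -1.0, 0.0], [-0.001, -0.0, -1.0]]
wrist_force: [0.8, 1.4, -0.8]
grip_width: 0.367
clock: 34.15
tcp_pos: [0.5608, -0.2695, 0.0923]
tcp_rot: [[1.0, 0.001, -0.001], [0.001, -1.0, 0.001], [-0.001, -0.001, -1.0]]
wrist_force: [-0.4, 0.6, -1.8]
grip_width: 0.367
```

```bash
python3 -m creep '[{"dp":[0,0,14],"dr":[0,0,0]},{"dp":[0,0,16],"dr":[0,0,0]},{"dp":[0,0,14],"dr":[0,0,0]},{"dp":[0,0,10],"dr":[0,0,0]},{"dp":[0,0,5],"dr":[0,0,0]},{"dp":[0,0,2],"dr":[0,0,0]},{"dp":[0,0,1.5],"dr":[0,0,0]},{"dp":[0,0,1.5],"dr":[0,0,0]},{"dp":[0,0,1],"dr":[0,0,0]},{"dp":[0,0,0],"dr":[0,0,0]},{"dp":[0,0,0],"dr":[0,0,0]}]'
```

```text
clock: 35.07
tcp_pos: [0.5613, -0.271, 0.0282]
tcp_rot: [[1.0, -0.001, 0.0], [-0.001, -1.0, -0.0], [0.0, 0.0, -1.0]]
wrist_force: [0.4, 0.0, -1.4]
grip_width: 0.369
```

```bash
python3 -m creep '[{"dp":[0,0,0.5],"dr":[0,0,0]},{"dp":[0,0,0.5],"dr":[0,0,0]},{"dp":[0,0,0],"dr":[0,0,0]},{"dp":[0,0,0],"dr":[0,0,0]}]'
python3 -m creep '[{"dp":[0,0,0],"dr":[0,0,0]},{"dp":[0,0,0],"dr":[0,0,0]},{"dp":[0,0,0],"dr":[0,0,0]},{"dp":[0,0,0],"dr":[0,0,0]},{"dp":[0,0,0],"dr":[0,0,0]},{"dp":[0,0,-10],"dr":[0,0,0]},{"dp":[0,0,-20],"dr":[0,0,0]},{"dp":[0,0,-30],"dr":[0,0,0]},{"dp":[0,0,-30],"dr":[0,0,0]},{"dp":[0,0,-30],"dr":[0,0,0]},{"dp":[0,0,-30],"dr":[0,0,0]},{"dp":[0,0,-20],"dr":[0,0,0]}]' -0.3
python3 -m creep '[{"dp":[0,30,0],"dr":[0,0,0]},{"dp":[0,36,0],"dr":[0,0,0]},{"dp":[0,36,0],"dr":[0,0,0]},{"dp":[0,36,0],"dr":[0,0,0]},{"dp":[0,20,0],"dr":[0,0,0]},{"dp":[0,0,0],"dr":[0,0,0]},{"dp":[0,0,0],"dr":[0,0,0]},{"dp":[0,0,0],"dr":[0,0,0]}]'
python3 - <<'E'
from plant import imaging
from h import *
C={n:imaging.read_camera(n) for n in("top","scene")}
for n in C: cv2.imwrite(f"pics/{n}2.png",C[n]["color"][:,:,::-1])
for k,(x,y) in dict(drop_l=(.552,.311),drop_s=(.571,.236),jar_s=(.674,.01),jar_l=(.611,.016),spr=(.561,-.271),beak=(.354,.317)).items():
    for n in C:
        w=cloud(C[n])[0]; m=(np.hypot(w[...,0]-x,w[...,1]-y)<.033)&(w[...,2]>.018)&(w[...,2]<.15)&(C[n]["range_z"]>0); q=w[m]
        zz=np.percentile(q[:,2],97); t=q[q[:,2]>zz-.012]; print(k,n,"ztop",zz.round(4),((t.min(0)+t.max(0))/2)[:2].round(4),"all",((q.min(0)+q.max(0))/2)[:2].round(4))
E
```

```text
clock: 35.4
tcp_pos: [0.5613, -0.2711, 0.0274]
tcp_rot: [[1.0, -0.001, 0.001], [-0.001, -1.0, -0.0], [0.001, 0.0, -1.0]]
wrist_force: [-1.9, 0.6, 6.3]
grip_width: 0.366
clock: 36.4
tcp_pos: [0.5617, -0.2712, 0.2008]
tcp_rot: [[1.0, -0.001, 0.003], [-0.001, -1.0, -0.001], [0.003, 0.001, -1.0]]
wrist_force: [0.2, 0.4, 0.9]
grip_width: 0.646
clock: 37.07
tcp_pos: [0.5611, -0.4282, 0.1972]
tcp_rot: [[1.0, -0.001, 0.0], [-0.001, -1.0, 0.001], [0.0, -0.001, -1.0]]
wrist_force: [0.6, -0.1, 0.6]
grip_width: 0.651
drop_l top ztop 0.0968 [0.5514 0.3106] all [0.5509 0.3105]
drop_l scene ztop 0.0961 [0.5527 0.3109] all [0.5542 0.3098]
drop_s top ztop 0.0789 [0.57   0.2352] all [0.5689 0.235 ]
drop_s scene ztop 0.0787 [0.5723 0.2361] all [0.5733 0.2355]
jar_s top ztop 0.0421 [0.6733 0.0111] all [0.6733 0.0111]
jar_s scene ztop 0.0421 [0.6739 0.0095] all [0.6739 0.0095]
jar_l top ztop 0.0474 [0.6105 0.0181] all [0.6105 0.0181]
jar_l scene ztop 0.0468 [0.6099 0.0152] all [0.61   0.0152]
spr top ztop 0.0942 [ 0.5614 -0.2698] all [ 0.561  -0.2692]
spr scene ztop 0.0938 [ 0.5613 -0.2703] all [ 0.5606 -0.2705]
beak top ztop 0.0667 [0.3536 0.3175] all [0.3536 0.3175]
beak scene ztop 0.067 [0.3544 0.3165] all [0.3544 0.3165]
```

View pics/scene2.png

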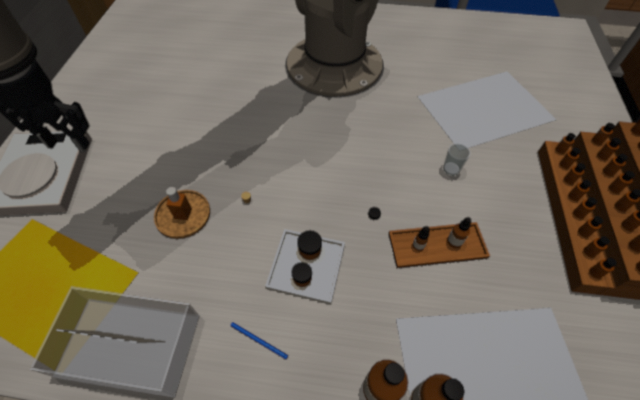

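View pics/top2.png

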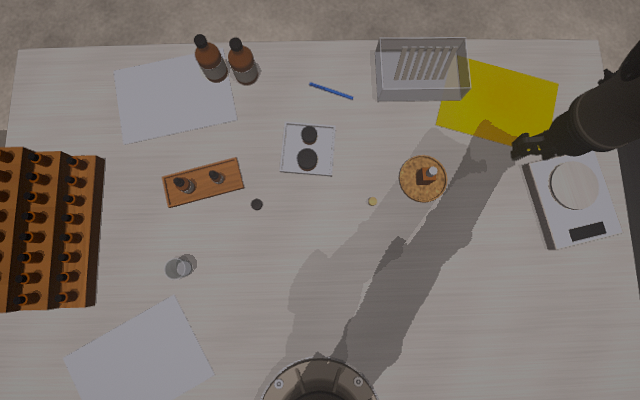

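Both views show every item upright inside its tray: droppers at (185,185) and (217,176) in the top view, jars at (309,135) and (307,159), and the sprayer at (428,175). The beaker is still at (180,267), and the arm is clear of everything.

```bash
python3 -c "from plant import order; print(order.close_job())"
```

```text
the job is handed in; nothing more can be done
None
```

All five pieces were sorted and set down upright in their places, and I handed the job in at about 37 s of the 112 s allowed. The hand-in reports no verdict, so what follows rests on my own last checks.

- **Positions:** both cameras put each piece within about 3 mm of where I set it down. The droppers are about 38 mm either side of the long tray's centre. The jars are about 30 mm either side of the square tray's centre, and the sprayer is within 2 mm of the dish's centre.
- **Heights:** the droppers' tops measure 4 mm above their own height, which matches the tray floor. The jars and sprayer read 2–3 mm higher than that; I took this as depth noise and did not measure them again.
- **Beaker and arm:** the beaker is within 1 mm of where it stood at the start. The open gripper was about 15 cm clear of the dish and 0.2 m up.
- **Upright and at rest:** I judged these by eye from the final pictures, with no separate angle or speed measurement. No check failed.

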